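# Punch the rivet mark on a folding-chair brace

### The job

The short piece of box-section steel tube lying on the feed table of the hand-lever press is a chair brace with a cross drawn on its top where the rivet hole goes: slide it along the table, without lifting it, under the press head until the centre of the cross is right below the point of the punch, and let go of it. Then bring the hand lever fully down so that the punch bites on the cross and nowhere else, and let the lever go fully back up, leaving the tube lying under the punch. Leave the other things on the bench alone.

Things in the scene. Friction and masses are not known exactly. Their poses are not given: they have to be found in the camera images.
- press: grey C-frame hand-lever bench press, with a plywood feed table fixed in front of it. Origin on the bench exactly below the punch; z up, +x towards the column, -x the operator's open side, where the tube starts. Flat bed 45 mm above the origin: feed table x -220 to -55 mm, y -90 to 90; press base, flush with it, x -55 to 190, y -55 to 55. Column: front face x 95, 56 wide
- ram: the steel ram in the head with the pointed punch below it, moved only by the hand lever: 16 mm down per rad of lever. Origin at the point of the punch; 22 mm square bar above, punch 12 mm thick
- punch_tip (a point): the point of the punch. At rest it is 81 mm above the bench, 36 mm above the bed and so 16 mm above the top of the tube
- lever (a joint): hand lever on the press's -y side: 0 = fully up (rest), grows as it is pulled down, 1.08 rad = fully down; the punch meets the tube at about 1.0 rad. It turns about the line parallel to press y through press x 27, z 185 mm. A return spring lifts it, some 3 to 5 N at the knob
- lever_knob (a point): centre of the black ball, 34 mm across, on the free end of the hand lever, 165 mm from the pivot. At rest at press (-79, -60, 311) mm, the lever 50 deg above level; fully down at press (-134, -60, 151) mm. A 12 mm rod enters the ball from the pivot side
- tube_center (a point): centre (10 mm above its underside) of the work: a dark steel box-section tube, hollow, open ends, 130 long (its x), 50 wide (y), 20 high (z), about 0.36 kg, loose on the feed table. Its -x end points to the operator's side, within 0.3 rad of the press's -x
- tube: the same tube; origin at the centre of its underside, axes as above
- cross_mark (a point): centre of the white cross (arms 26 mm long, 1.4 mm thick) on the tube's top face: at x -5, y +6 mm of the tube, so 60 mm from its -x end and 6 mm off its middle line, 20 mm above its underside
- offcut: bystander: shorter piece of the same tube, 60 x 50 x 20 mm, without a cross, on the bench; origin under its centre
- hammer: bystander: hammer 270 mm long lying on the bench; origin under its middle
- tin: bystander: open metal tin, 74 mm across and 100 mm high, standing on the bench; origin under its centre
- capbin: bystander: grey open plastic bin of end caps, 160 x 110 x 50 mm, on the bench; origin under its centre
- head_front (a point): middle of the lower front edge of the press head, at press (-40, 0, 120) mm. The head overhangs the bed 75 mm above it, from press x -40 to 175, y -32 to 32, z 120 to 265 mm. Most gripper bodies do not fit under it or close in front of it upright; leaning about 40 deg back to press -x they do
There are look-alikes about, which are no part of the job. What is shaped like the tube but orange or pink is not meant.

How it is judged:
By the outcome, as a careful person would: the job done as asked, in the order asked, and still so for the second after the job is handed in, with the robot touching nothing.
It also fails if it takes over 62 s, if anything falls off the work surface, if the arm or the gripper's body presses on something with over 40 N, if the wrist force passes 120 N, or if a joint passes its speed limit or range.

### The arm

A 7-joint arm with a two-finger parallel gripper is mounted at the origin on the work surface. World frame = base frame: x ahead of the robot, y to its left, z up, the work surface at z = 0. Lengths are in m, angles in rad, forces in N, time in s.
With the tool pointing down it reaches from about 0.35 to 0.9 m from the base axis. Payload 8.1 kg.
Tool frame: the origin (TCP) lies on the centre line of the jaws, within the pads' length; the fingertips stand 17 mm ahead of it and the grasp point (between the pads) lies 2 mm behind it; z points along the fingers, y is the direction in which the jaws open and shut (so a half turn about z gives the same grasp; the last joint's range is limited). The gripper opens to 92 mm and grips with 3 to 60 N. Pads are 19 mm wide; open, the fingers measure 130 mm over their backs; the gripper's body (75 mm by 190 mm) begins 47 mm behind the grasp point.
Start: joints at [-1.434, 0.434, 0.025, 1.573, -0.012, 1.134, -0.075], TCP at [0.148, 0.607, 0.244] pointing down, gripper open.
Joint ranges: [-2.62, 2.62], [-0.44, 2.09], [-1.27, 1.32], [0.08, 2.57], [-1.32, 4.46], [0.12, 2], [-2.74, 2.74]. Speed limits (rad/s): [2.22, 2.22, 3.01, 3.01, 3.14, 3.14, 3.14].

### API

Orientations are given as a rotation vector (axis times angle).
In Python, from cell import arm gives the robot as it stands.
- The arm moves only by the shell command python3 -m creep 'ROWS' [FORCE]. ROWS is JSON, a list that holds one entry, the list of rows, each a list of 7 numbers: the shift along the world's x, y, z in cm, then the turn, a rotation vector about the world's x, y, z in degrees, then the opening, from -1 (shut) to 1 (fully open), so that 0 is half open. In form: [[[tx, ty, tz, ax, ay, az, jaw], ...]]. A call has 1 to 5 rows; each row is the pose to reach, as a shift and turn from the pose commanded when the call began; what a row does not reach only later rows make up. A row lasts 1/10 s, in which the tool goes at most 50 mm and 8.59 degrees, less where a joint would pass 70% of its speed; a pose out of reach is approached as far as the arm can. A call with a gripper value outside its range is refused whole. The fingers move at their own pace and stop on an object; FORCE is the grip in N (left out, the last holds). Time passes only in rows, so rows that repeat a pose let the fingers close. It gives the time, the measured TCP pose, the force and the opening at its end, in the units of the state.
- arm.observe(): the state, without advancing time (a new reading comes with each control period).
- arm.get_image(name): name is "side" or "top" or "wrist"; returns the picture (480x640x3 uint8, red, green, blue); there is no depth.
- arm.camera_model(name): a dict with "vfov" (degrees; the focal length in pixels is half the picture's height over the tangent of half this angle, whatever the lens; pixels are square), "cx", "cy" (the principal point, pixels), "k1" (the pictures are not rectified: a ray, as slopes to the right and down, at radius r is drawn at 1 + k1 r^2 times it, then the intrinsics apply), "cam_to_world" (4x4, takes a point from camera to world coordinates); the wrist camera has in their place "T_tool_cam" (4x4, takes a point from camera to tool coordinates, whose origin is the TCP and whose axes are the flange's). Camera axes: x right, y down, z forward; pixel columns grow to the right and rows downward; lengths in m; the calibration is good to about 2 mm. A picture is of the moment at which its call begins: read the wrist's pose just before it. camera_model takes no time and is no camera call.
- arm.sign_off(): hands the job in, once; it reports no verdict.
The state is a dict: "clock": time; "joints": joint angles; "dq": joint speeds; "joint_efforts": joint torques, N m; "position": TCP position; "ee_rot": TCP orientation; "force": force on the tool from outside, world axes, zero at the start; "ft_torque": the same for the moment, N m; "width": opening from 0.0 (shut) to 1.0 (fully open).
Only numpy, scipy, OpenCV 4.12 (cv2) and the standard library are available. Lean on these libraries where they do the work, as an engineer would, in place of code of your own. Each camera call takes 0.05 s, during which the arm holds its last target.

## Working session

There is one attempt and no reset: what is moved stays moved. The work goes in short steps, Python scripts to look and compute and a shell command to move; the robot and the scene stay as the last step left them, time stands still between calls to the robot, and variables do not carry over. Pictures are saved under pics/ and viewed, and the job is handed in when it is done.

```bash
ls; mkdir -p pics
python3 - <<'E'
from cell import arm
import cv2
s=arm.observe(); print({k:s[k] for k in s})
for n in ["side","top","wrist"]:
    im=arm.get_image(n); cv2.imwrite(f"pics/{n}0.png",im[:,:,::-1]); print(n,arm.camera_model(n))
E
```

```text
pics
{'clock': 0.0, 'joints': array([-1.43361058,  0.43521833,  0.02497102,  1.5741127 , -0.01158567,
        1.13399558, -0.07513828]), 'dq': array([-0.00033892, -0.00013628,  0.0001474 ,  0.00071522,  0.00057459,
        0.00031213, -0.00144637]), 'joint_efforts': array([ 8.70818349e-04, -6.67853236e+01,  9.85439345e-01, -3.14458001e+01,
       -6.04481692e-02,  4.28103260e-02,  1.65922324e-04]), 'position': array([0.14837444, 0.60662497, 0.24294179]), 'ee_rot': array([-3.75905253e-01, -3.11898683e+00,  2.49572326e-03]), 'force': array([0.17668469, 0.5926042 , 0.30947968]), 'ft_torque': array([-0.03450446, -0.00466875,  0.06868753]), 'width': 1.0014553806681283}
side {'vfov': 46.087218009771625, 'cx': 313.9862689332434, 'cy': 238.0264738573807, 'k1': -0.08073669672652554, 'cam_to_world': array([[ 0.03266355,  0.94125962, -0.3361003 ,  0.91412995],
       [ 0.99943442, -0.03345069,  0.00344926,  0.0199265 ],
       [-0.00799614, -0.33602288, -0.94181988,  1.2480043 ],
       [ 0.        ,  0.        ,  0.        ,  1.        ]])}
top {'vfov': 55.76853499352477, 'cx': 325.3156330193577, 'cy': 238.8465558241692, 'k1': -0.025242288608836212, 'cam_to_world': array([[-0.01385244, -0.99812856,  0.05956073,  0.4666085 ],
       [-0.99989532,  0.01357875, -0.00499754,  0.02485228],
       [ 0.00417942, -0.05962372, -0.99821217,  1.27271248],
       [ 0.        ,  0.        ,  0.        ,  1.        ]])}
wrist {'vfov': 58.36179992567514, 'cx': 310.7990479756192, 'cy': 240.17946394138175, 'k1': -0.09573785099590942, 'T_tool_cam': array([[-1.20722521e-03, -9.57121357e-01, -2.89684744e-01,
         7.82194640e-02],
       [ 9.99999267e-01, -1.12738692e-03, -4.42474894e-04,
         5.04925807e-04],
       [ 9.69153806e-05, -2.89685066e-01,  9.57122016e-01,
        -1.40975188e-01],
       [ 0.00000000e+00,  0.00000000e+00,  0.00000000e+00,
         1.00000000e+00]])}
```

View pics/side0.png

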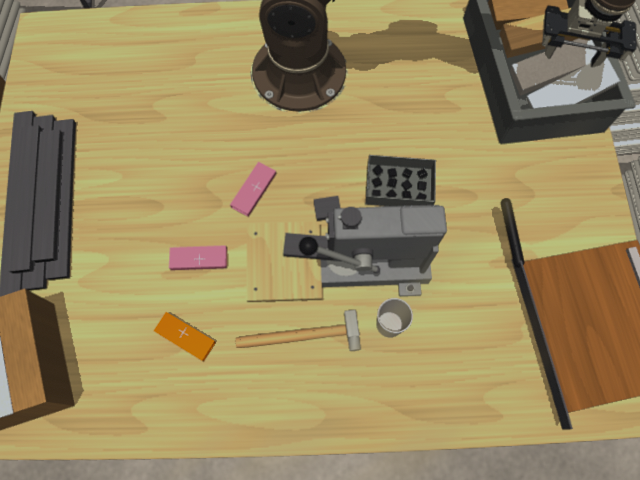

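View pics/top0.png

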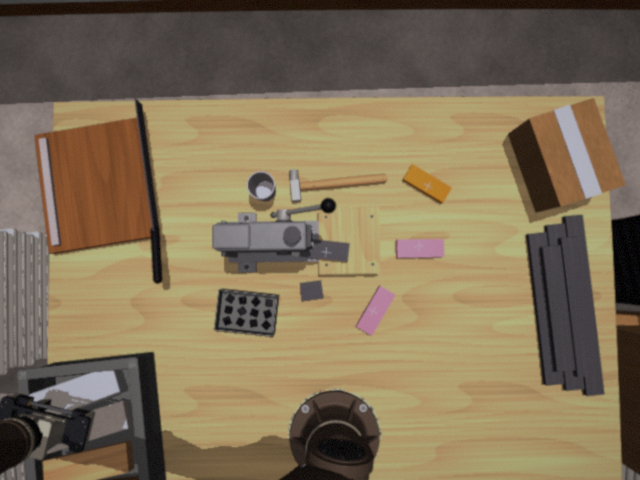

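View pics/wrist0.png

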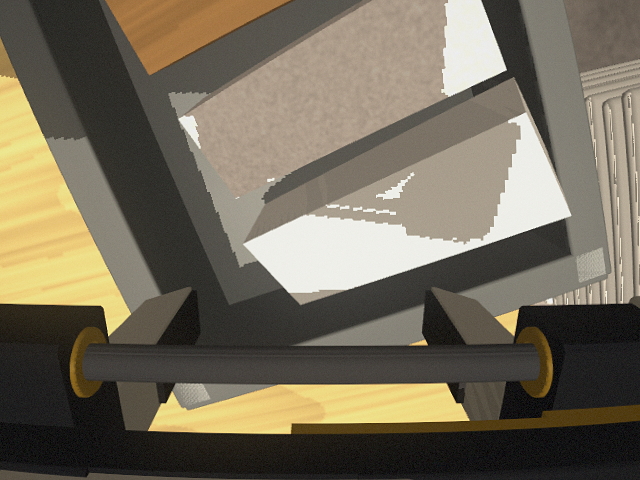

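Side view: press at (380,240), table (285,262), dark tube at (305,245) beside the head under the knob (308,245). Top view: dark tube at (332,251), offcut (312,291), knob (328,205).
Candidates for the tube (top view): dark tube (332,251), pink (420,248), pink (376,310), orange (427,183), offcut (312,291), bars on the right (565,300). The choice is the dark one on the feed table with a cross; checking it with a crop.

```bash
cat > h.py <<'E'
import numpy as np, cv2
from scipy.spatial.transform import Rotation as R
from cell import arm
def K(m): 
    f=240/np.tan(np.radians(m['vfov'])/2); return np.array([[f,0,m['cx']],[0,f,m['cy']],[0,0,1]])
def D(m): return np.array([m['k1'],0,0,0,0.])
def T(name,s=None):
    m=arm.camera_model(name)
    if name=='wrist':
        A=np.eye(4);A[:3,:3]=R.from_rotvec(s['ee_rot']).as_matrix();A[:3,3]=s['position'];return m,A@m['T_tool_cam']
    return m,m['cam_to_world']
def rays(name,px,s=None):
    # note: drawn = (1+k1 r^2)*ideal -> standard cv2 distortion
    m,C=T(name,s); u=cv2.undistortPoints(np.array(px,float).reshape(-1,1,2),K(m),D(m)).reshape(-1,2)
    d=np.c_[u,np.ones(len(u))]@C[:3,:3].T; return C[:3,3],d
def onplane(name,px,z,s=None):
    o,d=rays(name,px,s); return o+d*((z-o[2])/d[:,2])[:,None]
def proj(name,P,s=None):
    m,C=T(name,s); W=np.linalg.inv(C); 
    return cv2.projectPoints(np.array(P,float).reshape(-1,1,3),cv2.Rodrigues(W[:3,:3])[0],W[:3,3],K(m),D(m))[0].reshape(-1,2)
E
python3 - <<'E'
import cv2
a=cv2.imread('pics/top0.png')[190:310,200:400]; cv2.imwrite('pics/c_top.png',cv2.resize(a,None,fx=4,fy=4,interpolation=cv2.INTER_CUBIC))
a=cv2.imread('pics/side0.png')[190:310,235:435]; cv2.imwrite('pics/c_side.png',cv2.resize(a,None,fx=4,fy=4,interpolation=cv2.INTER_CUBIC))
E
```

```text
(no output)
```

View pics/c_top.png

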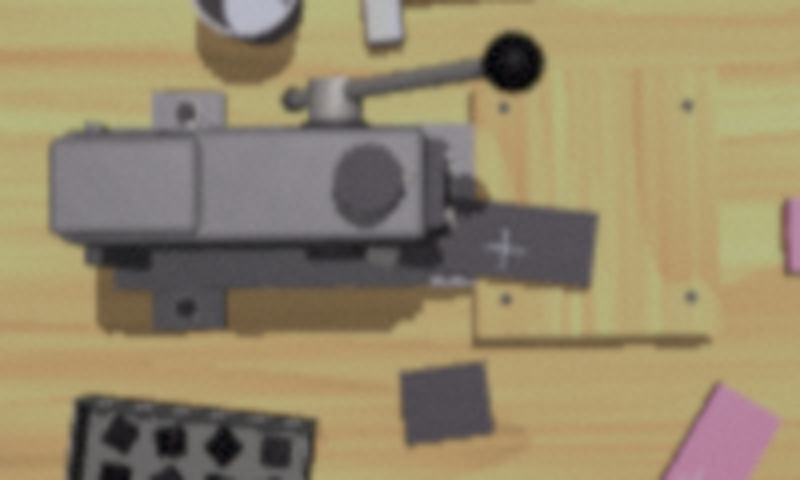

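View pics/c_side.png

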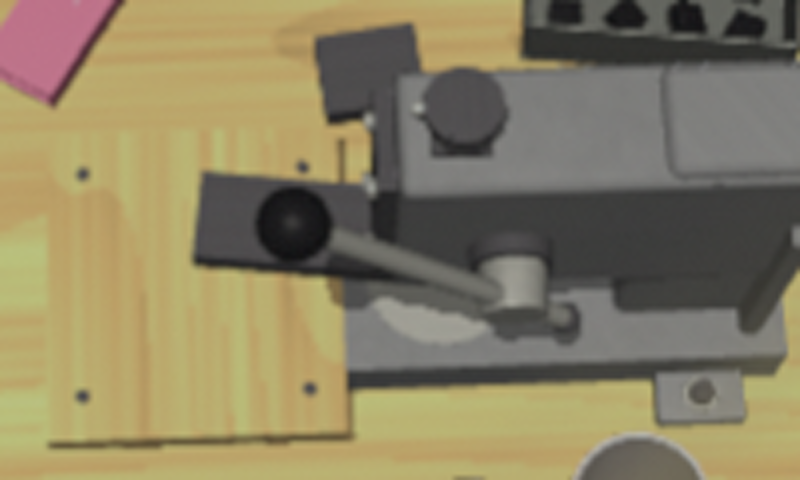

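Run:
```python
from h import *
np.set_printoptions(precision=4,suppress=True)
t=lambda p:[[200+x/4,190+y/4] for x,y in p]; s=lambda p:[[235+x/4,190+y/4] for x,y in p]
print('table top', onplane('top',t([(716,66),(712,336),(473,338),(472,66)]),.045))
print('table side', onplane('side',s([(48,442),(352,437)]),.045))
print('screws top',onplane('top',t([(504,108),(687,105),(690,297),(506,299)]),.045))
print('screws side',onplane('side',s([(83,174),(303,166),(83,396),(310,389)]),.045))
print('cross',onplane('top',t([(503,248)]),.065))
print('tube end top corners',onplane('top',t([(597,213),(588,289)]),.065))
print('tube end side',onplane('side',s([(203,173),(195,263)]),.065))
# knob triangulate
a,d=rays('top',t([(512,62)]));b,e=rays('side',s([(293,224)]))
A=np.c_[d[0],-e[0]]; k=np.linalg.lstsq(A,b-a,rcond=None)[0]; print('knob',a+d[0]*k[0],b+e[0]*k[1])
```

```text
table top [[ 0.6262 -0.1288  0.045 ]
 [ 0.4428 -0.1223  0.045 ]
 [ 0.4437  0.0391  0.045 ]
 [ 0.6284  0.0374  0.045 ]]
table side [[ 0.6244 -0.1266  0.045 ]
 [ 0.6272  0.0394  0.045 ]]
screws top [[ 0.5994  0.016   0.045 ]
 [ 0.5997 -0.1085  0.045 ]
 [ 0.4693 -0.1079  0.045 ]
 [ 0.4697  0.0165  0.045 ]]
screws side [[ 0.4692 -0.1077  0.045 ]
 [ 0.4688  0.0175  0.045 ]
 [ 0.5992 -0.1075  0.045 ]
 [ 0.5995  0.0173  0.045 ]]
cross [[0.5036 0.0181 0.065 ]]
tube end top corners [[ 0.526  -0.0448  0.065 ]
 [ 0.4755 -0.038   0.065 ]]
tube end side [[ 0.4784 -0.0384  0.065 ]
 [ 0.531  -0.0437  0.065 ]]
knob [0.5949 0.0133 0.313 ] [0.5949 0.0128 0.313 ]
```

Press frame: x = world +Y, y = world −X, origin ≈ (0.534, 0.0925). Tube yaw is about 6.7° clockwise. Moving across, high over the press surroundings.

```bash
python3 -m creep '[[[0,0,4,0,0,0,1],[1,-2,8,0,0,-5,1],[2,-5,11,0,0,-11,1],[3.5,-9,13,0,0,-17,1],[5.5,-13,14,0,0,-23,1]]]'
python3 -m creep '[[[2,-4.2,0,0,0,-6,1],[4,-8.5,0,0,0,-12,1],[6.2,-13,0,0,0,-18,1],[8.5,-17,0,0,0,-24,1],[11,-21,0,0,0,-30,1]]]'
python3 -m creep '[[[2,-4.2,0,0,0,-6,1],[4,-8.5,0,0,0,-12,1],[6.2,-13,0,0,0,-18,1],[8.5,-17,0,0,0,-24,1],[11,-21,0,0,0,-30,1]]]'
python3 -c "
from cell import arm; s=arm.observe(); print(s['joints'],s['position'],s['ee_rot'])"
```

```text
clock: 0.65
position: [0.2034, 0.4765, 0.3855]
ee_rot: [-0.994, -2.98, -0.004]
force: [0.5, 0.1, 0.0]
width: 0.996
clock: 1.15
position: [0.3138, 0.2651, 0.3838]
ee_rot: [-1.733, -2.62, -0.001]
force: [1.7, 1.1, 0.7]
width: 0.998
clock: 1.65
position: [0.4237, 0.0551, 0.3839]
ee_rot: [-2.352, -2.082, -0.002]
force: [0.8, 1.5, -0.6]
width: 1.0
[-0.8956009  -0.03567071  0.63558492  1.81555713  0.0208553   1.35409589
 -0.38661561] [0.42367759 0.05508768 0.38391694] [-2.35224512e+00 -2.08181970e+00 -1.54178003e-03]
```

```bash
python3 -m creep '[[[1.5,-4.5,0,8,-0.95,0,1],[3,-9,-1,16,-1.9,0,1],[4.5,-13.5,-3,24,-2.8,0,1],[6.5,-17.5,-5,32,-3.8,0,1],[8.6,-21,-7,39.7,-4.7,0,1]]]'
python3 -m creep '[[[0,0,-2,0,0,0,1],[0,0,-4,0,0,0,1],[0,0,-4,0,0,0,1]]]'
python3 - <<'E'
from h import *
s=arm.observe(); im=arm.get_image('wrist'); cv2.imwrite('pics/w1.png',im[:,:,::-1]); print(s['joints'],s['position'],s['ee_rot'],s['clock'])
np.savez('w1.npz',p=s['position'],r=s['ee_rot'])
E
```

```text
clock: 2.15
position: [0.4752, -0.0846, 0.344]
ee_rot: [-2.055, -1.829, -0.495]
force: [-0.0, 2.4, 0.5]
width: 1.005
clock: 2.45
position: [0.4733, -0.0837, 0.3014]
ee_rot: [-2.058, -1.823, -0.482]
force: [-0.5, 0.1, 0.6]
width: 0.998
[-0.31890913  0.35154965  0.95761854  1.83650132 -0.68937248  1.45922675
  0.73716647] [ 0.47329941 -0.08369462  0.30139823] [-2.05818876 -1.82333032 -0.48216522] 2.45
```

View pics/w1.png

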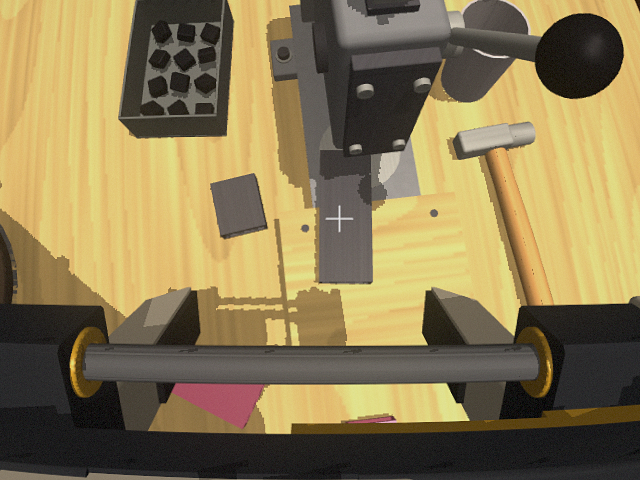

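Wrist view: tube with cross at (339,218), its near end corners at (316,281) and (371,283), table screws (305,228) and (434,213), knob at (579,55). The choice is confirmed as the dark tube with the white cross.

```bash
sed -i 's/-np.cos(l)\]\]).T)/-np.cos(l)]]))/' h.py
python3 - <<'E'
from h import *
s=arm.observe(); print(need(40,8,s), (np.array([.493,-.1035,.144])-s['position'])*100)
E
```

```text
[11.55867855 -3.29661402 -1.80292632] [  1.9151151   -1.99997385 -15.90159056]
```

```bash
python3 -m creep '[[[0.5,-0.5,-4,4,-1,-0.6,1],[1,-1,-8,8,-2,-1.2,1],[1.5,-1.5,-12,11.5,-3.3,-1.8,1],[1.9,-2,-15.9,11.5,-3.3,-1.8,1],[1.9,-2,-15.9,11.5,-3.3,-1.8,1]]]'
python3 - <<'E'
from h import *
s=arm.observe(); im=arm.get_image('wrist'); cv2.imwrite('pics/w2.png',im[:,:,::-1]); print(s['joints'],s['position'],s['ee_rot'],s['clock'])
np.savez('w2.npz',p=s['position'],r=s['ee_rot']); print(need(40,8,s),(np.array([.5022,-.0398,.067])-s['position'])*100)
E
```

```text
clock: 3.0
position: [0.4926, -0.103, 0.1418]
ee_rot: [-1.956, -1.7, -0.709]
force: [-0.3, 0.4, 0.9]
width: 1.003
[ 0.00433525  0.67732598  0.77254358  1.94783773 -1.00988089  1.4195095
  1.18238393] [ 0.49260976 -0.10298823  0.14176176] [-1.95643865 -1.70031713 -0.70897831] 3.0
[ 0.01154668 -0.15069522 -0.04074813] [ 0.95902446  6.31882286 -7.47617621]
```

View pics/w2.png

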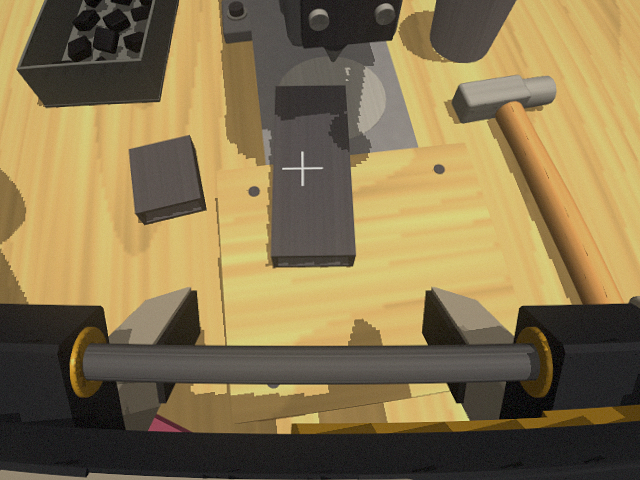

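Wrist view: tube top corners near (272,256)/(355,256) and far (276,87)/(346,87), cross (302,168), and the punch point at about (334,60).

Run:
```python
from h import *
np.set_printoptions(precision=4,suppress=True)
z=np.load('w2.npz'); s=dict(position=z['p'],ee_rot=z['r'])
c=onplane('wrist',[(302,168)],.065,s)[0]; print('cross',c); print('screw',onplane('wrist',[(254,191),(439,169)],.045,s))
e=onplane('wrist',[(272,256),(355,256),(346,87),(276,87)],.065,s);print('corners',e)
d=(e[2]+e[3]-e[0]-e[1])/2;print(np.linalg.norm(d),np.degrees(np.arctan2(d[0],d[1])))
print('tip',onplane('wrist',[(334,60)],.081,s))
im=cv2.imread('pics/w2.png')[0:290,200:440];cv2.imwrite('pics/c2.png',cv2.resize(im,None,fx=2,fy=2,interpolation=cv2.INTER_CUBIC))
```

```text
cross [0.5039 0.0175 0.065 ]
screw [[0.4705 0.0167 0.045 ]
 [0.6005 0.0165 0.045 ]]
corners [[ 0.4786 -0.04    0.065 ]
 [ 0.5267 -0.0469  0.065 ]
 [ 0.5439  0.0809  0.065 ]
 [ 0.4945  0.0879  0.065 ]]
0.1289261240150774 7.387347434241744
tip [[0.5363 0.0918 0.081 ]]
```

View pics/c2.png

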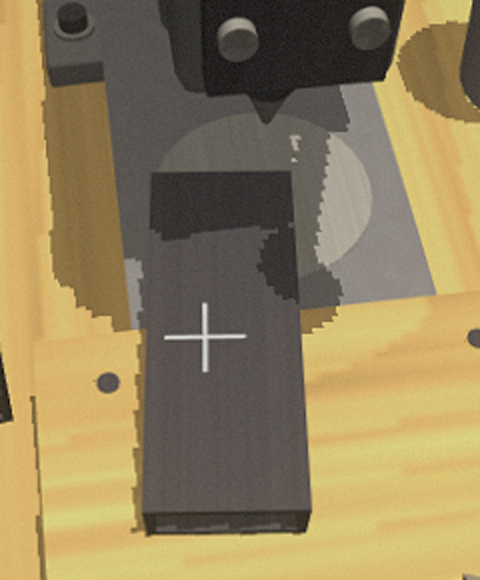

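```bash
python3 -m creep '[[[0.4,2,-2.4,0,0,0,1],[0.7,4,-4.8,0,0,0,1],[0.95,5.6,-6.7,0,0,0,1],[1.05,6.25,-7.3,0,0,0,1],[1.05,6.25,-7.3,0,0,0,1]]]'
python3 - <<'E'
from h import *
s=arm.observe(); im=arm.get_image('wrist'); cv2.imwrite('pics/w3.png',im[:,:,::-1]); print(s['joints'],s['position'],s['force'],s['clock'])
print(need(40,7.4,s),(np.array([.5031,-.0404,.067])-s['position'])*100)
E
```

```text
clock: 3.55
position: [0.5048, -0.0398, 0.0736]
ee_rot: [-1.954, -1.707, -0.716]
force: [0.2, -0.5, 1.3]
width: 0.997
[-0.06349452  0.75451295  0.69664242  2.03929136 -1.15858007  1.29103732
  1.25850325] [ 0.50477363 -0.03981003  0.0736064 ] [ 0.24246567 -0.45978706  1.26417849] 3.55
[0.05982306 0.28480619 0.42436056] [-0.16736332 -0.05899712 -0.66064042]
```

View pics/w3.png

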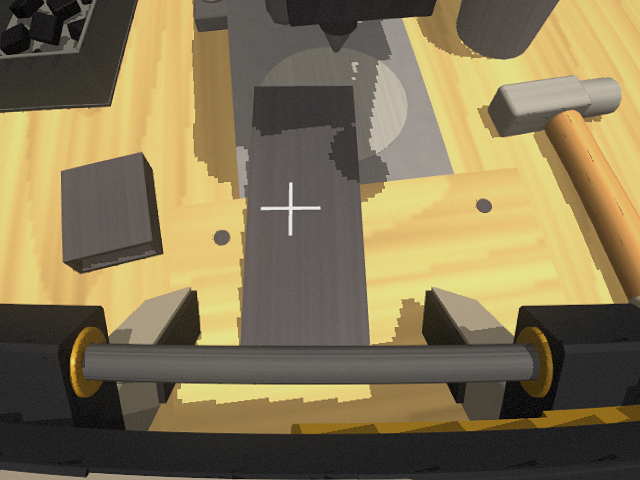

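Wrist view: fingers straddle the tube, cross at (290,208), punch point at (338,50). Lowering a little and gripping.

```bash
python3 - <<'E'
from h import *
s=arm.observe()
print('cross',onplane('wrist',[(290.5,208)],.065,s),'tip',onplane('wrist',[(338,50.5)],.081,s))
E
python3 -m creep '[[[-0.15,0,-0.3,0,0.2,0.4,1],[-0.15,0,-0.6,0,0.2,0.4,1],[-0.15,0,-0.6,0,0.2,0.4,1]]]'
python3 -m creep '[[[0,0,0,0,0,0,0],[0,0,0,0,0,0,-0.1],[0,0,0,0,0,0,-0.3],[0,0,0,0,0,0,-0.5],[0,0,0,0,0,0,-0.5]]]' 15
```

```text
cross [[0.50411493 0.01612019 0.065     ]] tip [[0.53655579 0.08993102 0.081     ]]
clock: 3.9
position: [0.5025, -0.0419, 0.0659]
ee_rot: [-1.952, -1.708, -0.708]
force: [0.8, 0.6, 0.8]
width: 1.002
clock: 4.4
position: [0.5024, -0.0412, 0.0657]
ee_rot: [-1.951, -1.708, -0.708]
force: [0.7, 0.3, 0.1]
width: 0.616
```

```bash
python3 -m creep '[[[0,0,0,0,0,0,-0.5],[0,0,0,0,0,0,-0.5],[0,0,0,0,0,0,-0.5]]]' 15
python3 - <<'E'
from h import *
s=arm.observe(); im=arm.get_image('wrist'); cv2.imwrite('pics/w4.png',im[:,:,::-1]); print(s['position'],s['force'],s['width'])
np.savez('w4.npz',p=s['position'],r=s['ee_rot'])
E
```

```text
clock: 4.7
position: [0.5024, -0.0411, 0.0657]
ee_rot: [-1.951, -1.708, -0.708]
force: [-1.1, -0.2, 0.1]
width: 0.543
[ 0.50235144 -0.04112348  0.06574175] [-1.07142471 -0.21797846  0.08870076] 0.543401019218069
```

View pics/w4.png

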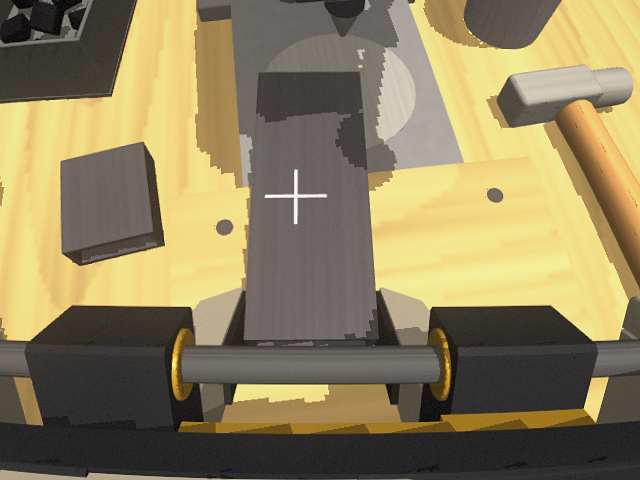

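Wrist view: pads closed on the tube's sides (opening 50 mm), cross (296,196), punch point (345,36).

Run:
```python
from h import *
z=np.load('w4.npz'); s=dict(position=z['p'],ee_rot=z['r'])
c=onplane('wrist',[(295.5,196)],.065,s)[0];t=onplane('wrist',[(345,35.5)],.081,s)[0]
print(c,t,t-c); print('screw',onplane('wrist',[(224.5,227),(495.5,195)],.045,s))
```

```text
[0.50382423 0.01727272 0.065     ] [0.53632326 0.09068072 0.081     ] [0.03249903 0.073408   0.016     ]
screw [[0.47016057 0.01665351 0.045     ]
 [0.60047675 0.01653211 0.045     ]]
```

```bash
python3 -m creep '[[[0.3,0.6,0,0,0,0,-0.5],[0.8,1.6,0,0,0,0,-0.5],[1.3,2.7,0,0,0,0,-0.5],[1.7,3.6,0,0,0,0,-0.5],[1.9,4,0,0,0,0,-0.5]]]'
python3 -m creep '[[[0.2,0.6,0,0,0,0,-0.5],[0.6,1.5,0,0,0,0,-0.5],[0.9,2.2,0,0,0,0,-0.5],[1.1,2.6,0,0,0,0,-0.5],[1.1,2.6,0,0,0,0,-0.5]]]'
python3 - <<'E'
from h import *
s=arm.observe(); im=arm.get_image('wrist'); cv2.imwrite('pics/w5.png',im[:,:,::-1]); print(s['position'],s['force'],s['width'])
np.savez('w5.npz',p=s['position'],r=s['ee_rot'])
E
```

```text
clock: 5.25
position: [0.5217, 0.0007, 0.0657]
ee_rot: [-1.949, -1.709, -0.708]
force: [-1.6, -2.4, 1.7]
width: 0.545
clock: 5.75
position: [0.5326, 0.0261, 0.0658]
ee_rot: [-1.949, -1.708, -0.708]
force: [-0.4, 1.5, -1.1]
width: 0.54
[0.53257759 0.02607689 0.06576195] [-0.40884189  1.47272897 -1.06920038] 0.5395599394670625
```

View pics/w5.png

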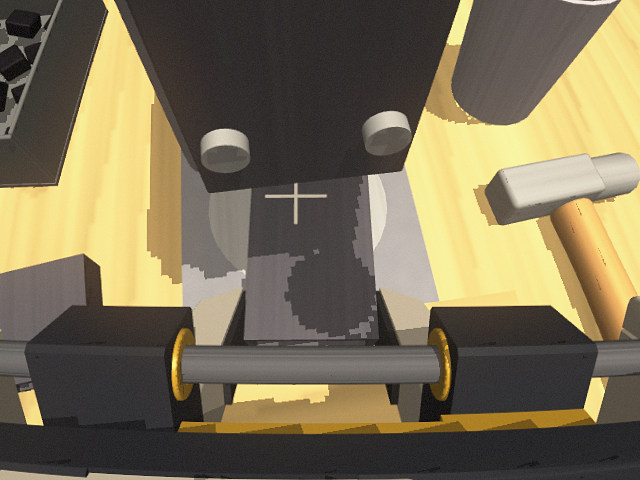

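Cross still at (296,196): no slip in the grip. About 2 mm and 6.5 mm remain.

```bash
python3 -m creep '[[[0.1,0.2,0,0,0,0,-0.5],[0.15,0.5,0,0,0,0,-0.5],[0.17,0.65,0,0,0,0,-0.5],[0.17,0.65,0,0,0,0,-0.5]]]'
python3 -m creep '[[[0,0,0,0,0,0,-0.3],[0,0,0,0,0,0,0.4],[0,0,0,0,0,0,0.8],[0,0,0,0,0,0,0.8]]]'
python3 -m creep '[[[0,0,0,0,0,0,0.8],[0,-1.5,1.8,0,0,0,0.8],[0,-4,4,0,0,0,0.8],[0,-7,6,0,0,0,0.8],[0,-10,7,0,0,0,0.8]]]'
python3 - <<'E'
from h import *
s=arm.observe(); print(s['position'],s['force'],s['joints'],need(65,7.4,s))
E
```

```text
clock: 6.2
position: [0.5343, 0.0314, 0.0658]
ee_rot: [-1.951, -1.708, -0.708]
force: [0.7, -0.7, -0.7]
width: 0.546
clock: 6.6
position: [0.534, 0.0316, 0.0657]
ee_rot: [-1.95, -1.708, -0.708]
force: [0.0, -1.0, 0.4]
width: 0.757
clock: 7.1
position: [0.5343, -0.0697, 0.1374]
ee_rot: [-1.951, -1.709, -0.709]
force: [0.7, -0.8, 0.2]
width: 0.898
[ 0.53433371 -0.06969715  0.13741602] [ 0.66253278 -0.77679554  0.22247882] [-0.05127599  0.6936124   0.73519963  1.90452009 -1.05718656  1.39374403
  1.10893483] [24.89521691 -3.20722022  0.1733334 ]
```

```bash
python3 -m creep '[[[0,0.5,-1.5,7.5,-1,0,0.8],[0,1,-3,15,-2,0,0.8],[0,1,-4.5,20,-2.6,0,0.8],[0,1,-4.5,20,-2.6,0,0.8]]]'
python3 - <<'E'
from h import *
s=arm.observe(); im=arm.get_image('wrist'); cv2.imwrite('pics/w6.png',im[:,:,::-1]); print(s['position'],s['force'],s['width'])
np.savez('w6.npz',p=s['position'],r=s['ee_rot'])
E
```

```text
clock: 7.5
position: [0.5324, -0.0598, 0.0871]
ee_rot: [-1.706, -1.482, -0.981]
force: [0.1, 0.0, 0.0]
width: 0.902
[ 0.53240745 -0.05981519  0.08710018] [0.12717049 0.00399128 0.03750896] 0.9020468717076721
```

View pics/w6.png

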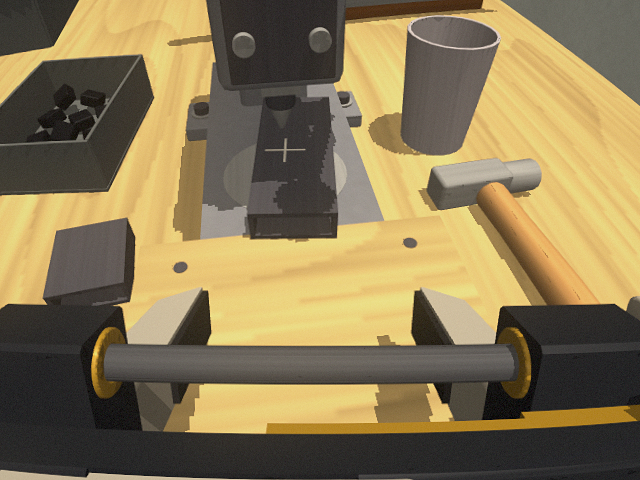

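Run:
```python
import cv2
im=cv2.imread('pics/w6.png')[80:180,230:350];cv2.imwrite('pics/c6.png',cv2.convertScaleAbs(cv2.resize(im,None,fx=6,fy=6,interpolation=cv2.INTER_CUBIC),alpha=2,beta=10))
```

```text
(no output)
```

View pics/c6.png

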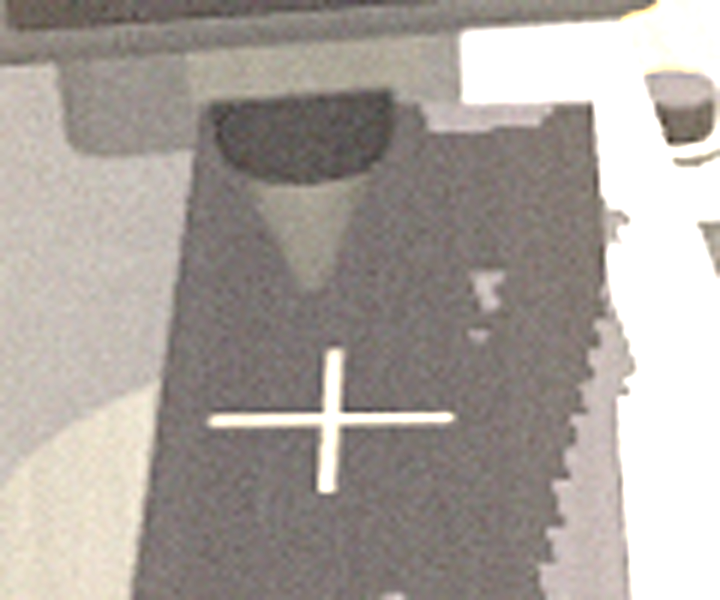

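Crop: punch point at (282,129), cross centre at (285,150) in the picture.

Run:
```python
from h import *
np.set_printoptions(precision=4,suppress=True)
z=np.load('w6.npz'); s=dict(position=z['p'],ee_rot=z['r'])
c=onplane('wrist',[(230+331/6,80+418/6)],.065,s)[0];t=onplane('wrist',[(230+311/6,80+293/6)],.081,s)[0]
print(c,t,t-c,'screws',onplane('wrist',[(180.5,267),(410.5,242.5)],.045,s))
for dz in(-.0155,-.0165): print(proj('wrist',t+[0,0,dz],s))
# punch axis check: image of point 30mm above
print(proj('wrist',[t+[0,0,.012]],s), 'crop', (proj('wrist',[t+[0,0,.012]],s)-[230,80])*6)
```

```text
[0.5363 0.0897 0.065 ] [0.535  0.0891 0.081 ] [-0.0014 -0.0006  0.016 ] screws [[0.4704 0.0167 0.045 ]
 [0.6007 0.0166 0.045 ]]
[[283.1204 149.7552]]
[[283.2004 151.0508]]
[[280.7744 111.4864]] crop [[304.6466 188.9184]]
```

```bash
python3 -m creep '[[[0,1.5,0.5,0,0,3.5,0.8],[0,3,0,3,0,7,0.8],[0,4.5,-0.5,3,0,7,0.8],[0,4.5,-0.5,3,0,7,0.8]]]'
python3 - <<'E'
from h import *
s=arm.observe(); im=arm.get_image('wrist'); cv2.imwrite('pics/w7.png',im[:,:,::-1]); print(s['position'],s['force'],s['width'])
np.savez('w7.npz',p=s['position'],r=s['ee_rot'])
P=[[.535,.09,.065],[.535,.09,.081]]; print(proj('wrist',P,s)); c=proj('wrist',P,s)[0]; x,y=int(c[0])-60,max(0,int(c[1])-75)
print(x,y); cv2.imwrite('pics/c7.png',cv2.convertScaleAbs(cv2.resize(im[y:y+100,x:x+120,::-1],None,fx=6,fy=6,interpolation=cv2.INTER_CUBIC),alpha=2,beta=10))
E
```

```text
clock: 7.95
position: [0.5342, -0.0097, 0.0867]
ee_rot: [-1.552, -1.54, -0.948]
force: [0.2, 0.0, 0.4]
width: 0.899
[ 0.53422927 -0.00974991  0.08670992] [0.18188308 0.01066027 0.37792928] 0.8994294669720382
[[310.79772497 206.98229048]
 [310.71678869 184.16174187]]
250 131
```

View pics/c7.png

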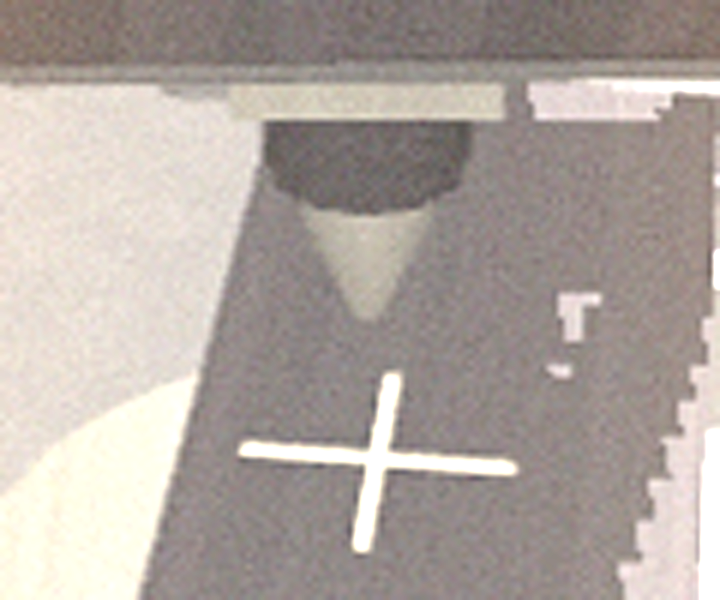

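View pics/w7.png

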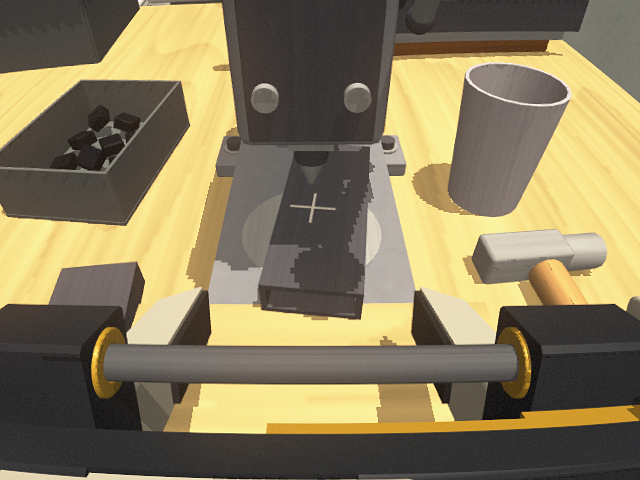

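Run:
```python
from h import *
np.set_printoptions(precision=4,suppress=True)
z=np.load('w7.npz'); s=dict(position=z['p'],ee_rot=z['r'])
c=onplane('wrist',[(250+377/6,131+460/6)],.065,s)[0]
for ty in (320,326):
  t=onplane('wrist',[(250+368/6,131+ty/6)],.081,s)[0]; print(c,t,t-c)
```

```text
[0.5362 0.0894 0.065 ] [0.5353 0.0898 0.081 ] [-0.0008  0.0005  0.016 ]
[0.5362 0.0894 0.065 ] [0.5353 0.0889 0.081 ] [-0.0008 -0.0004  0.016 ]
```

Cross is within about 1 mm of the point under the punch (0.8 mm in world x, ~0 in y): accepted. Now to the lever.

```bash
python3 -m creep '[[[0,-3,0.5,0,0,0,0.8],[0,-7,2,0,0,0,0.8],[1,-11,6,-6,0,0,1],[2,-14,10.5,-12,0,0,1],[3,-15,15,-18,0,0,1]]]'
python3 - <<'E'
from h import *
s=arm.observe(); print(s['position'],s['joints'],need(40,0,s), (np.array([.595,-.055,.395])-s['position'])*100)
E
```

```text
clock: 8.5
position: [0.5615, -0.1652, 0.2294]
ee_rot: [-1.782, -1.749, -0.729]
force: [1.0, 0.0, -0.1]
width: 0.998
[ 0.56149724 -0.16515514  0.22942096] [ 0.1426355   0.73797503  0.71653808  1.551795   -0.93852244  1.72900619
  1.05669377] [-4.63465274 -0.09999536  1.02662197] [ 3.35027617 11.01551445 16.55790409]
```

```bash
python3 -m creep '[[[0.7,0,4,-2,0,0.5,1],[1.5,2,8,-4.6,0,1,1],[2.3,5,12,-4.6,0,1,1],[3.3,8,15,-4.6,0,1,1],[3.3,11,16.5,-4.6,0,1,1]]]'
python3 - <<'E'
from h import *
s=arm.observe(); im=arm.get_image('wrist'); cv2.imwrite('pics/w8.png',im[:,:,::-1]); print(s['position'],s['joints'],need(40,0,s))
np.savez('w8.npz',p=s['position'],r=s['ee_rot'])
t=arm.get_image('top'); cv2.imwrite('pics/t8.png',t[:,:,::-1])
E
```

```text
clock: 9.0
position: [0.5956, -0.0504, 0.3966]
ee_rot: [-1.807, -1.819, -0.668]
force: [0.4, 1.0, 0.2]
width: 1.0
[ 0.59563988 -0.05039536  0.396597  ] [-0.11355983  0.52152632  0.7773266   1.42248099 -0.91077573  1.79960034
  0.68354367] [-0.38863216  0.20415898 -0.29251239]
```

View pics/w8.png

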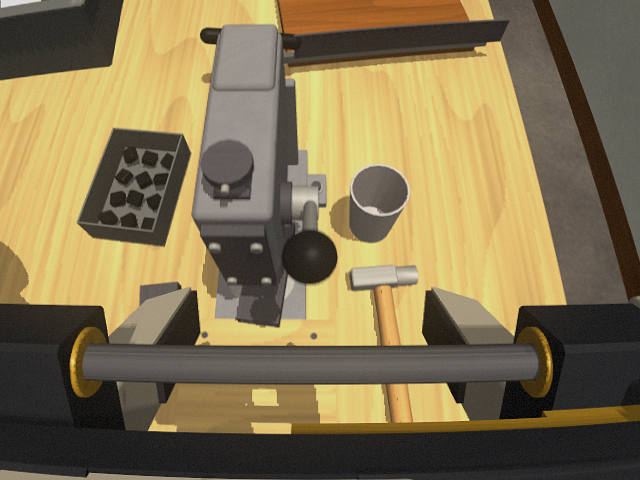

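Knob at (309,257), centred between the fingers.

Run:
```python
from h import *
z=np.load('w8.npz'); s=dict(position=z['p'],ee_rot=z['r'])
print(onplane('wrist',[(309.5,257)],.311,s),proj('wrist',[[.5950,.013,.312]],s))
```

```text
[[0.59522431 0.01348961 0.311     ]] [[309.12919441 257.14929909]]
```

```bash
python3 -m creep '[[[0,2.2,-3,0,0,0,1],[0,4.2,-5.6,0,0,0,1],[0,5.7,-7.6,0,0,0,1],[0,6.4,-8.5,0,0,0,1],[0,6.4,-8.5,0,0,0,1]]]'
python3 -m creep '[[[0,0,0,0,0,0,-0.1],[0,0,0,0,0,0,-0.3],[0,0,0,0,0,0,-0.6],[0,0,0,0,0,0,-0.6],[0,0,0,0,0,0,-0.6]]]' 15
python3 -m creep '[[[0,0,0,0,0,0,-0.6],[0,0,0,0,0,0,-0.6],[0,0,0,0,0,0,-0.6]]]' 15
```

```text
clock: 9.6
position: [0.5945, 0.0134, 0.3071]
ee_rot: [-1.805, -1.814, -0.662]
force: [0.4, 0.4, 0.3]
width: 0.999
clock: 10.1
position: [0.5954, 0.0125, 0.3078]
ee_rot: [-1.806, -1.815, -0.664]
force: [-0.7, 0.3, -0.4]
width: 0.615
clock: 10.4
position: [0.5948, 0.0129, 0.3075]
ee_rot: [-1.805, -1.815, -0.662]
force: [-5.2, -1.2, 2.3]
width: 0.356
```

Run:
```python
import numpy as np
k=lambda q:np.array([-16.5*np.cos(np.radians(50)-q),16.5*np.sin(np.radians(50)-q)])
qs=np.r_[0:1.081:0.06]
for i in range(0,19,5):
  print([tuple((k(q)-k(qs[i])).round(2)) for q in qs[i+1:i+6]])
print(k(1.08)-k(0))
```

```text
[(np.float64(-0.74), np.float64(-0.66)), (np.float64(-1.44), np.float64(-1.36)), (np.float64(-2.09), np.float64(-2.1)), (np.float64(-2.7), np.float64(-2.88)), (np.float64(-3.26), np.float64(-3.7))]
[(np.float64(-0.51), np.float64(-0.85)), (np.float64(-0.97), np.float64(-1.72)), (np.float64(-1.38), np.float64(-2.63)), (np.float64(-1.73), np.float64(-3.55)), (np.float64(-2.02), np.float64(-4.5))]
[(np.float64(-0.24), np.float64(-0.96)), (np.float64(-0.42), np.float64(-1.93)), (np.float64(-0.54), np.float64(-2.92)), (np.float64(-0.6), np.float64(-3.9)), (np.float64(-0.6), np.float64(-4.89))]
[(np.float64(0.06), np.float64(-0.99)), (np.float64(0.17), np.float64(-1.97)), (np.float64(0.35), np.float64(-2.95))]
[ -5.54062245 -16.03630907]
```

```bash
python3 -m creep '[[[0,-0.74,-0.66,0,0,0,-0.6],[0,-1.44,-1.36,0,0,0,-0.6],[0,-2.09,-2.1,0,0,0,-0.6],[0,-2.7,-2.88,0,0,0,-0.6],[0,-3.26,-3.7,0,0,0,-0.6]]]' 20
python3 -m creep '[[[0,-0.51,-0.85,0,0,0,-0.6],[0,-0.97,-1.72,0,0,0,-0.6],[0,-1.38,-2.63,0,0,0,-0.6],[0,-1.73,-3.55,0,0,0,-0.6],[0,-2.02,-4.5,0,0,0,-0.6]]]' 20
```

```text
clock: 10.9
position: [0.5948, -0.0204, 0.2696]
ee_rot: [-1.805, -1.814, -0.663]
force: [-4.3, 1.4, 2.3]
width: 0.355
clock: 11.4
position: [0.5948, -0.0408, 0.2245]
ee_rot: [-1.806, -1.815, -0.662]
force: [-5.0, -0.3, 3.4]
width: 0.357
```

```bash
python3 -m creep '[[[0,-0.24,-0.96,0,0,0,-0.6],[0,-0.42,-1.93,0,0,0,-0.6],[0,-0.54,-2.92,0,0,0,-0.6],[0,-0.6,-3.9,0,0,0,-0.6],[0,-0.6,-4.89,0,0,0,-0.6]]]' 20
python3 - <<'E'
from h import *
s=arm.observe(); im=arm.get_image('side'); cv2.imwrite('pics/s9.png',im[:,:,::-1]); print(s['position'],s['force'],s['width'])
E
```

```text
clock: 11.9
position: [0.5949, -0.0471, 0.1755]
ee_rot: [-1.807, -1.815, -0.662]
force: [-5.5, -1.7, 2.8]
width: 0.357
[ 0.59485533 -0.04705261  0.17551417] [-5.50611575 -1.6613654   2.80003967] 0.3571695267831696
```

View pics/s9.png

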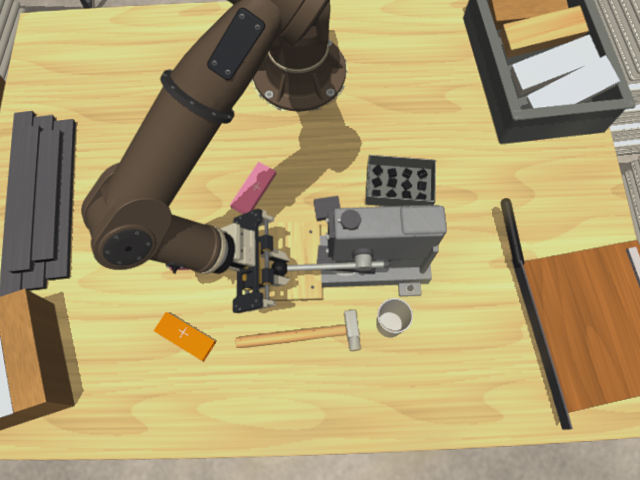

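Side view: the lever follows in the gripper (knob at 280,267). Last part of the stroke, slightly past the stop.

```bash
python3 -m creep '[[[0,0.06,-0.99,0,0,0,-0.6],[0,0.12,-1.5,0,0,0,-0.6],[0,0.17,-1.97,0,0,0,-0.6],[0,0.25,-2.45,0,0,0,-0.6],[0,0.35,-2.95,0,0,0,-0.6]]]' 20
python3 -m creep '[[[0,0.03,-0.15,0,0,0,-0.6],[0,0.05,-0.3,0,0,0,-0.6],[0,0.05,-0.3,0,0,0,-0.6]]]' 20
```

```text
clock: 12.45
position: [0.5949, -0.0438, 0.1467]
ee_rot: [-1.807, -1.815, -0.662]
force: [-6.1, -3.7, 5.0]
width: 0.356
clock: 12.75
position: [0.5949, -0.0434, 0.1445]
ee_rot: [-1.807, -1.815, -0.663]
force: [-6.8, -4.3, 8.6]
width: 0.359
```

```bash
python3 -m creep '[[[0,0.03,-0.2,0,0,0,-0.6],[0,0.05,-0.4,0,0,0,-0.6],[0,0.05,-0.4,0,0,0,-0.6]]]' 20
python3 - <<'E'
from h import *
s=arm.observe(); im=arm.get_image('wrist'); cv2.imwrite('pics/w10.png',im[:,:,::-1]); print(s['position'],s['force'],s['ft_torque'],s['width'])
np.savez('w10.npz',p=s['position'],r=s['ee_rot'])
E
```

```text
clock: 13.05
position: [0.5949, -0.0432, 0.1423]
ee_rot: [-1.806, -1.815, -0.666]
force: [-9.6, -6.9, 21.2]
width: 0.36
[ 0.59492659 -0.04323018  0.14225919] [-9.57666617 -6.85750193 21.19212382] [1.08286043 1.82007884 1.52005453] 0.359922238906479
```

View pics/w10.png

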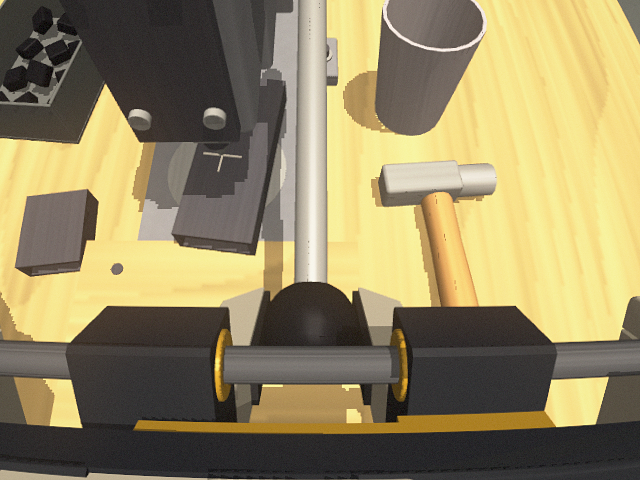

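Wrist view: lever down (rod at 312,150), punch in contact at the cross (220,157); force jumped to 21 N, so it is against the stop. Returning along the arc.

```bash
python3 -m creep '[[[0,-0.1,0.7,0,0,0,-0.6],[0,-0.22,1.45,0,0,0,-0.6],[0,-0.3,2.2,0,0,0,-0.6],[0,-0.38,2.9,0,0,0,-0.6],[0,-0.45,3.65,0,0,0,-0.6]]]' 20
python3 -m creep '[[[0,0,0.99,0,0,0,-0.6],[0,0.06,1.97,0,0,0,-0.6],[0,0.18,2.96,0,0,0,-0.6],[0,0.36,3.93,0,0,0,-0.6],[0,0.6,4.89,0,0,0,-0.6]]]' 20
python3 -m creep '[[[0,0.29,0.95,0,0,0,-0.6],[0,0.64,1.87,0,0,0,-0.6],[0,1.05,2.78,0,0,0,-0.6],[0,1.51,3.65,0,0,0,-0.6],[0,2.02,4.5,0,0,0,-0.6]]]' 20
python3 -m creep '[[[0,0.56,0.82,0,0,0,-0.6],[0,1.17,1.6,0,0,0,-0.6],[0,1.82,2.34,0,0,0,-0.6],[0,2.52,3.04,0,0,0,-0.6],[0,3.2,3.65,0,0,0,-0.6]]]' 20
```

```text
clock: 13.6
position: [0.5948, -0.0469, 0.1764]
ee_rot: [-1.807, -1.815, -0.662]
force: [-4.8, -0.2, 0.8]
width: 0.359
clock: 14.1
position: [0.5948, -0.0396, 0.226]
ee_rot: [-1.804, -1.815, -0.663]
force: [-5.6, 1.5, 0.3]
width: 0.36
clock: 14.6
position: [0.5948, -0.0184, 0.2708]
ee_rot: [-1.803, -1.815, -0.663]
force: [-4.1, 5.4, -2.0]
width: 0.359
clock: 15.1
position: [0.5948, 0.0127, 0.3059]
ee_rot: [-1.806, -1.816, -0.659]
force: [-1.2, -9.5, -22.3]
width: 0.357
```

```bash
python3 -m creep '[[[0,0,0,0,0,0,0],[0,0,0,0,0,0,0.6],[0,0,0,0,0,0,1],[0,0,0,0,0,0,1],[0,0,0,0,0,0,1]]]'
python3 -m creep '[[[0,-0.6,0.7,0,0,0,1],[0,-2.2,2.5,0,0,0,1],[0,-5,5.5,0,0,0,1],[0,-8,8.5,0,0,0,1],[0,-11,9,0,0,0,1]]]'
python3 -m creep '[[[-1,-4,-3,5,0,0,1],[-2,-7,-7,10,0,0,1],[-4,-8,-12,16,0,0,1],[-5,-8,-17,20,0,0,1],[-6,-8,-21,23,0,0,1]]]'
python3 - <<'E'
from h import *
s=arm.observe(); print(s['position'],s['force'])
for n in('top','wrist'): im=arm.get_image(n); cv2.imwrite(f'pics/{n}11.png',im[:,:,::-1])
im=cv2.imread('pics/top11.png')[190:310,200:400]; cv2.imwrite('pics/c_top11.png',cv2.resize(im,None,fx=4,fy=4))
np.savez('w11.npz',p=s['position'],r=s['ee_rot'])
E
```

```text
clock: 15.6
position: [0.5955, 0.0121, 0.3072]
ee_rot: [-1.805, -1.815, -0.664]
force: [0.1, 0.1, 0.1]
width: 0.743
clock: 16.1
position: [0.5954, -0.0998, 0.4012]
ee_rot: [-1.806, -1.82, -0.667]
force: [0.7, 0.2, -0.2]
width: 1.0
clock: 16.6
position: [0.5343, -0.1795, 0.1852]
ee_rot: [-1.537, -1.543, -0.954]
force: [1.1, -1.3, -0.2]
width: 0.997
[ 0.53425015 -0.17953296  0.18519188] [ 1.12356469 -1.27212724 -0.21637993]
```

View pics/wrist11.png

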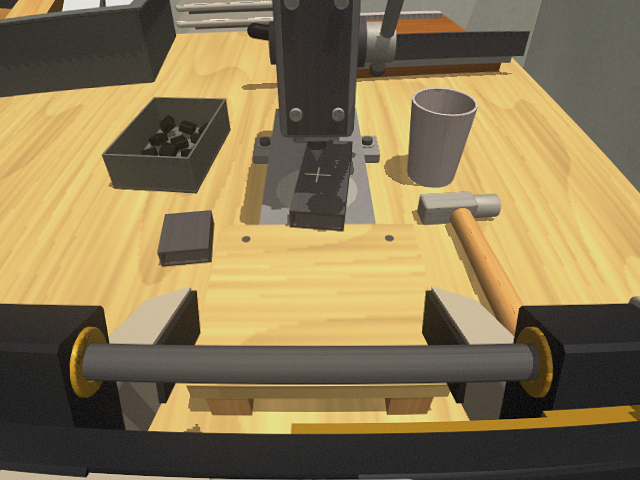

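View pics/c_top11.png

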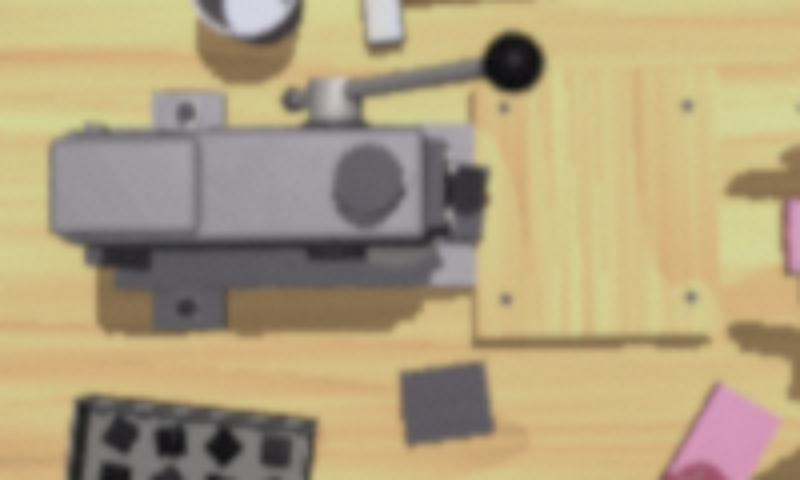

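Lever knob is back at its rest pixel (512,62 in the crop), and the tube lies under the head. One close look for the bite mark.

```bash
python3 -m creep '[[[0,4,-3,0,0,0,1],[0,8,-6,0,0,0,1],[0,12,-8.5,0,0,0,1],[0,16,-9.5,0,0,0,1],[0,16.5,-9.5,0,0,0,1]]]'
python3 - <<'E'
from h import *
s=arm.observe(); im=arm.get_image('wrist'); print(s['position'],s['force'])
np.savez('w12.npz',p=s['position'],r=s['ee_rot'])
P=[[.535,.09,.065]]; c=proj('wrist',P,s)[0]; x,y=int(c[0])-60,max(0,int(c[1])-65)
print(x,y); cv2.imwrite('pics/c12.png',cv2.convertScaleAbs(cv2.resize(im[y:y+100,x:x+120,::-1],None,fx=6,fy=6,interpolation=cv2.INTER_CUBIC),alpha=2,beta=10))
E
```

```text
clock: 17.2
position: [0.5365, -0.0071, 0.0946]
ee_rot: [-1.526, -1.55, -0.951]
force: [-0.0, -0.2, 0.7]
width: 1.004
[ 0.53646269 -0.00710252  0.09462392] [-0.00687312 -0.23182512  0.65659415]
249 157
```

View pics/c12.png

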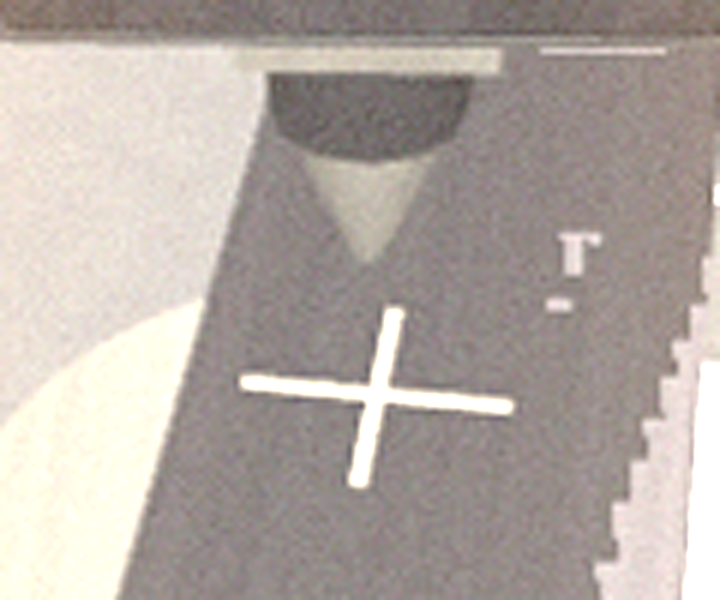

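Run:
```python
from h import *
z=np.load('w10.npz'); s=dict(position=z['p'],ee_rot=z['r'])
im=cv2.imread('pics/w10.png')
for q in(.96,1.0,1.04,1.08,1.1):
    th=np.radians(50)-q; c=np.array([.595,.1195-.165*np.cos(th)-.0,.1855+.165*np.sin(th)])
    a=np.linspace(0,2*np.pi,400); b=np.linspace(0,np.pi,100); A,B=np.meshgrid(a,b)
    P=c+.017*np.stack([np.cos(A)*np.sin(B),np.sin(A)*np.sin(B),np.cos(B)],-1).reshape(-1,3)
    u=proj('wrist',P,s); print(q,u[:,1].min(),u[:,0].min(),u[:,0].max(),'TCP-ball',s['position']-c)
cv2.imwrite('pics/c10.png',cv2.convertScaleAbs(cv2.resize(im[120:350,170:400],None,fx=2.6,fy=2.6),alpha=2))
```

```text
0.96 264.0713860342929 254.00075788358635 366.76669299192275 TCP-ball [-7.34117496e-05  1.64095017e-03 -2.88487858e-02]
1.0 269.20710086016226 256.65140951048323 364.1250544272812 TCP-ball [-7.34117496e-05  9.33943312e-04 -2.22872056e-02]
1.04 273.10537249691606 259.0923879169959 361.7006840257559 TCP-ball [-7.34117496e-05 -3.48912354e-05 -1.57591468e-02]
1.08 275.9271604697967 261.3435529964404 359.4727495167679 TCP-ball [-7.34117496e-05 -1.26400354e-03 -9.27505280e-03]
1.1 276.97425513901123 262.40341941343945 358.4259888069136 TCP-ball [-7.34117496e-05 -1.97556557e-03 -6.05273741e-03]
```

View pics/c10.png

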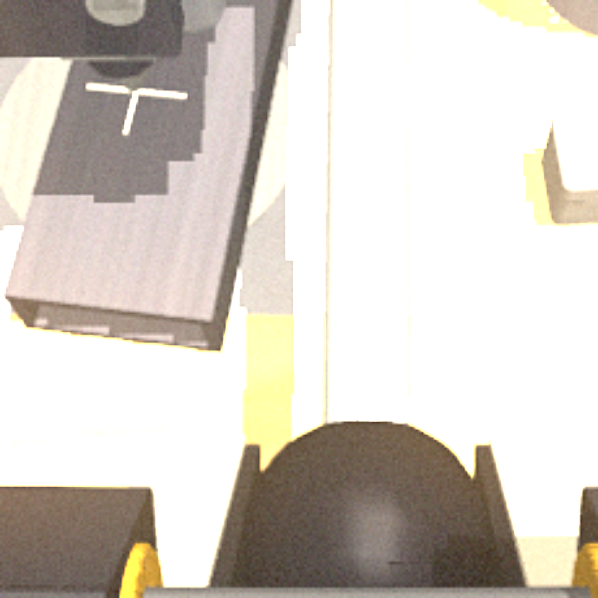

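The ball's top edge was at row 282, where 276 is predicted for 1.08 rad and 269 for 1.0 rad, so the stroke was full. Backing off and handing in.

```bash
python3 -m creep '[[[0,-3,0.5,0,0,0,1],[0,-7,2,0,0,0,1],[0,-11,5,0,0,0,1],[0,-14,8,0,0,0,1],[0,-16,10,0,0,0,1]]]'
python3 -m creep '[[[0,0,0,0,0,0,1],[0,0,0,0,0,0,1],[0,0,0,0,0,0,1]]]'
python3 - <<'E'
from cell import arm
import cv2
cv2.imwrite('pics/s13.png',arm.get_image('side')[:,:,::-1]); print(arm.sign_off())
E
```

```text
clock: 17.75
position: [0.5357, -0.1776, 0.1968]
ee_rot: [-1.541, -1.552, -0.951]
force: [0.6, -0.2, -0.6]
width: 1.0
clock: 18.05
position: [0.5356, -0.172, 0.1926]
ee_rot: [-1.534, -1.547, -0.95]
force: [-0.6, 0.9, 0.3]
width: 1.001
the job is handed in; nothing more can be done
None
```

View pics/s13.png

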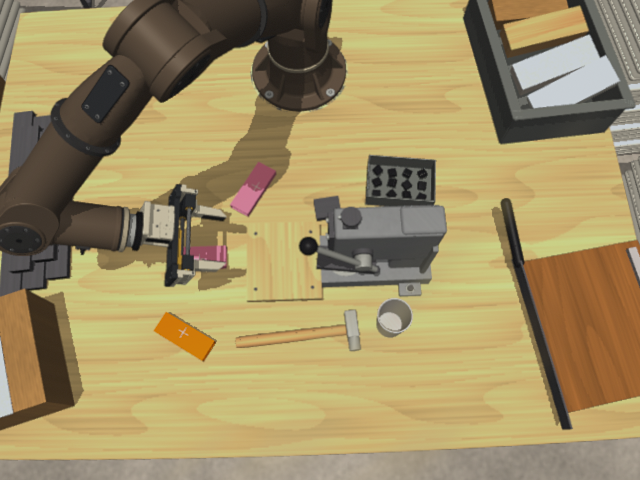

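I slid the dark steel tube along the table by its end until the cross was under the punch, and let go of it. I then pulled the lever down to its stop, brought it back up, opened the gripper and backed off, and handed in at about 18 s.

- **Position:** before the stroke the cross measured about 0.8–1.4 mm from the punch point. I accepted this without regripping. After the stroke the two still looked the same relative to each other.
- **Stroke:** with the lever down, the picture showed the punch on the cross. The force rose to about 21 N at the stop. The ball's top edge was at pixel row 282, a little below the 276 predicted for fully down, which fits a full stroke within calibration error.
- **Bite mark:** no dent is visible on the tube in the pictures, so the bite rests on those readings.
- **Final view:** the lever is back at its rest position, the tube lies under the head, the other items look unmoved, and the arm is clear of everything.
- **Grip on the ball:** it slipped a few millimetres during the pull. On the way back up the wrist read about 22 N against the upper stop. Both are under the limits.

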